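# Press the valve module into the chromatography rack

### The job

Take the plug-in valve module, the one with the black square head, and put it in the empty bay of the instrument chassis, then press it fully home so that its pale body is flush with the chassis deck. Let go of it, and leave the white-headed and steel-headed modules where they are.

Things in the scene. Friction and masses are not known exactly. Their poses are not given: they have to be found in the camera images.
- valve_grip (a point): Valve module, loose, upright on a 3 mm mat, 0.25 kg: pale body 60 x 60 x 36 mm high, dark flange 48 mm wide, 6 thick, and on top a black square head 34 x 34 mm, 36 high, sides parallel to the body's, to grip it by. Point: centre of the black head, 60 mm above the underside, 18 below the top; z up, x and y along the sides. Fits the bay at any quarter turn.
- bay (a point): Centre of the only open hole, at deck level; z up, x, y along its sides. Fixed pale chassis, deck 60 mm high, bare within 85 mm. Mouth 86 mm square, 45 degree blue slopes 8 mm deep to a 70 mm square shaft. Its floor, 26 mm down, holds a module 10 mm proud; pushed slowly with over 8 N (15 is ample) it sinks 10 mm to a stop and stays: body flush, head centre 24 mm, head top 42 mm above deck.
- pump_grip (a point): Bystander: a module with the same body but a white oblong head 46 x 30 mm, 36 mm high. The point is the centre of that head, 60 mm above the underside. Stays where it is.
- sensor_grip (a point): Bystander: a module with the same body but a round steel head 34 mm across with a blue band, 36 mm high. The point is the centre of that head, 60 mm above the underside. Stays where it is.
Not all that is in view belongs to the job. Leave any brown or orange look-alike of the part that bears valve_grip alone.

How it is judged:
By the outcome, as a careful person would: the job done as asked, in the order asked, and still so for the second after the job is handed in, with the robot touching nothing.
It also fails if it takes over 42 s, if anything falls off the work surface, if the arm or the gripper's body presses on something with over 40 N, if the wrist force passes 120 N, or if a joint passes its speed limit or range.

### The arm

A 6-joint arm with a two-finger parallel gripper is mounted at the origin on the work surface. World frame = base frame: x ahead of the robot, y to its left, z up, the work surface at z = 0. Lengths are in m, angles in rad, forces in N, time in s.
With the tool pointing down it reaches from about 0.425 to 1.125 m from the base axis. Payload 14.9 kg.
Tool frame: the origin (TCP) lies midway between the tips of the shut fingers; the grasp point (between the pads) lies 19 mm behind it; z points along the fingers, y is the line along which they close (so a half turn about z gives the same grasp; the last joint's range is limited). The gripper opens to 91 mm and grips with 3 to 60 N. Pads are 32 mm wide; open, the fingers measure 118 mm over their backs; the gripper's body (76 mm by 178 mm) begins 60 mm behind the grasp point.
Start: joints at [1.256, 0.379, 1.734, -0, 1.028, -0.033], TCP at [0.195, 0.672, 0.214] pointing down, gripper open.
Joint ranges: [-2.77, 2.77], [-0.74, 2.19], [0, 2.66], [-1.06, 4.2], [0.31, 2.87], [-3.08, 3.08]. Speed limits (rad/s): [1.89, 1.89, 2.39, 3.14, 3.14, 3.14].

### API

Orientations are given as a unit quaternion [x, y, z, w].
In Python, from rig import get_state, camera, calibration, finish_job gives the robot as it stands. The module is installed in compiled form; this text tells all that it offers.
- The arm moves only by the tool jog_arm, never from a script. Its argument "motion" is a list of rows, each an object of numbers: "tx", "ty", "tz": the shift along the tool's x, y, z in m; "turn": the turn about the tool's z in rad; "gripper": the opening, from -1 (shut) to 1 (fully open), so that 0 is half open. In form: [{"tx": .., "ty": .., "tz": .., "turn": .., "gripper": ..}, ...]. A call has 1 to 10 rows; each row shifts and turns the commanded pose from where the row before left it, along the tool's axes as they then stand; what a row does not reach is not made up. A row lasts 1/8 s, in which the tool goes at most 62.5 mm and 10.7 degrees, less where a joint would pass 70% of its speed; a pose out of reach is approached as far as the arm can. A call with a gripper value outside its range is refused whole. The fingers move at their own pace and stop on an object; "newtons" is the grip in N (left out, the last holds). Time passes only in rows, so rows that do not move let the fingers close. It gives the time, the measured TCP pose, the force, the opening and the grip force at its end, in the units of the state.
- get_state(): the state, without advancing time (a new reading comes with each control period).
- camera(name): name is "scene" or "top" or "wrist"; returns the picture (420x560x3 uint8, blue, green, red); there is no depth.
- calibration(name): a dict with "fx", "fy", "cx", "cy" (pixels), "T" (4x4, takes a point from camera to world coordinates); the wrist camera has in their place "tool_from_camera" (4x4, takes a point from camera to tool coordinates, whose origin is the TCP and whose axes are the flange's). Camera axes: x right, y down, z forward; pixel columns grow to the right and rows downward; lengths in m; the calibration is good to about 2 mm. The wrist camera is an equidistant fisheye: a pixel r from the principal point sees the ray r / f radians off the axis. A picture is of the moment at which its call begins: read the wrist's pose just before it. calibration takes no time and is no camera call.
- finish_job(): hands the job in; it is judged then, once.
The state is a dict: "time": time; "q": joint angles; "dq": joint speeds; "joint_efforts": joint torques, N m; "position": TCP position; "tcp_rot": TCP orientation; "ft_force": force on the tool from outside, world axes, zero at the start; "torque": the same for the moment, N m; "opening": finger opening in m; "grip_force": force on a finger pad.
Only numpy, scipy, OpenCV 4.12 (cv2) and the standard library are available. Lean on these libraries where they do the work, as an engineer would, in place of code of your own. Each camera call takes 0.05 s, during which the arm holds its last target. There are 200 camera calls.

## Working session

There is one attempt and no reset: what is moved stays moved. The work goes in short steps, Python scripts to look and compute and a tool call to move; the robot and the scene stay as the last step left them, time stands still between calls to the robot, and variables do not carry over. Pictures are saved under pics/ and viewed, at most 10 in all, crops included, and the job is handed in when it is done.

Besides the shell and the picture viewer there is one more tool, called after ">>>" in YAML: its name, and indented under it one key for each argument. jog_arm: Moves the arm, as the interface text tells. Its arguments: {"type":"object","properties":{"motion":{"type":"array"},"newtons":{"type":"number"}},"required":["motion"]}

```bash
mkdir -p pics; python3 - <<'E'
from rig import *
import cv2,numpy as np
s=get_state();print(s)
for n in("scene","top"):
    cv2.imwrite(f"pics/{n}0.png",camera(n));c=calibration(n);print(n,c)
print(calibration("wrist"))
E
```

```text
{'time': 0.0, 'q': array([ 1.25567999e+00,  3.79428992e-01,  1.73477557e+00, -2.34922823e-06,
        1.02848923e+00, -3.33201282e-02]), 'dq': array([-0.0001218 , -0.00059522,  0.0010825 ,  0.00013927,  0.0008417 ,
       -0.00081751]), 'joint_efforts': array([-8.25690859e-04, -7.63724470e+01, -4.34383786e+01,  6.51128241e-02,
        4.23725462e-02, -8.41329370e-05]), 'position': array([0.19455435, 0.67200974, 0.21327655]), 'tcp_rot': array([ 1.40431754e-01,  9.90090208e-01, -5.42410626e-04, -9.44444327e-05]), 'ft_force': array([ 0.08109174, -0.50050146, -0.51538043]), 'torque': array([-0.0127218 , -0.03113726, -0.01951353]), 'grip_force': 0.0, 'opening': 0.09118086784542798}
scene {'fx': 458.02655442850113, 'fy': 458.02655442850113, 'cx': 279.9738169659632, 'cy': 213.61925050560373, 'T': array([[-0.3467832 ,  0.54617105, -0.76252121,  1.41217034],
       [ 0.93778152,  0.21709105, -0.27099316,  0.28197231],
       [ 0.01752792, -0.80905418, -0.58747265,  0.7261791 ],
       [ 0.        ,  0.        ,  0.        ,  1.        ]])}
top {'fx': 394.5845258768473, 'fy': 394.5845258768473
[... 165 characters left out ...]
1,  1.90350551e-02, -1.13658254e-03,
        -4.24562741e-02],
       [-5.25677172e-04, -8.70943122e-02, -9.96199932e-01,
         8.07037606e-01],
       [ 0.00000000e+00,  0.00000000e+00,  0.00000000e+00,
         1.00000000e+00]])}
{'fx': 325.19226210127806, 'fy': 325.19226210127806, 'cx': 277.8882769098207, 'cy': 210.52658749898265, 'tool_from_camera': array([[-2.57730350e-04, -9.62223533e-01, -2.72260549e-01,
         7.72907322e-02],
       [ 9.99999956e-01, -2.87573011e-04,  6.97096193e-05,
        -4.56420079e-04],
       [-1.45371022e-04, -2.72260519e-01,  9.62223565e-01,
        -1.70469351e-01],
       [ 0.00000000e+00,  0.00000000e+00,  0.00000000e+00,
         1.00000000e+00]])}
```

View pics/top0.png

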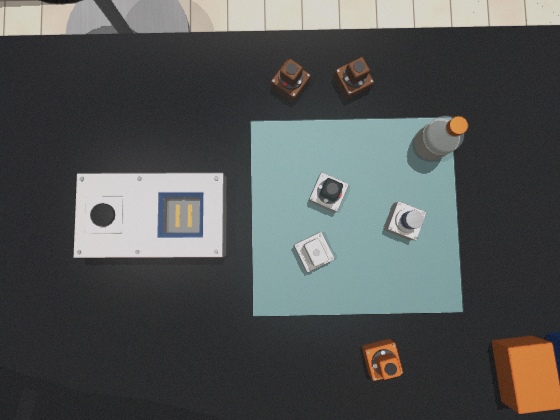

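View pics/scene0.png

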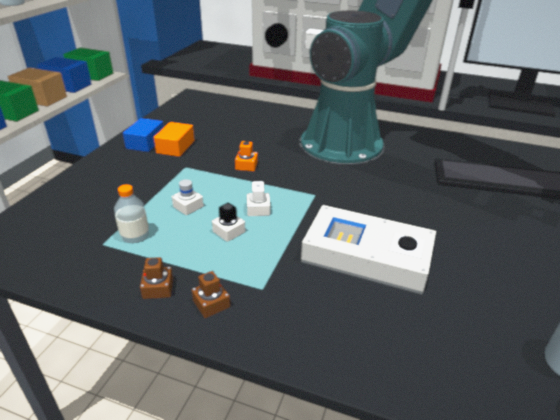

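The top view shows these candidates: a black-headed pale module at (330,190), brown look-alikes at (291,78) and (355,76), an orange one at (383,360), a white-headed module at (315,252) and a steel-headed one at (408,220). The one at (330,190) fits, with a pale body and black square head. The open bay is the blue-rimmed hole at (181,215). The black disc at (102,215) is not a hole with slopes. I'll confirm in a crop and measure.

```bash
cat > h.py <<'E'
from rig import *
import cv2,numpy as np
from scipy.spatial.transform import Rotation as R
def cast(name,uv,z,T=None):
    c=calibration(name);uv=np.atleast_2d(uv).astype(float)
    p=(uv-[c["cx"],c["cy"]])/[c["fx"],c["fy"]]
    if name=="wrist":
        th=np.linalg.norm(p,axis=1,keepdims=True);d=np.c_[p/np.maximum(th,1e-9)*np.sin(th),np.cos(th)]
        T=T@c["tool_from_camera"]
    else: d=np.c_[p,np.ones(len(p))];T=c["T"]
    d=d@T[:3,:3].T;o=T[:3,3]
    return o+d*((z-o[2])/d[:,2])[:,None]
def tool():
    s=get_state();T=np.eye(4);T[:3,:3]=R.from_quat(s["tcp_rot"]).as_matrix();T[:3,3]=s["position"];return T
def rect(P):
    (c,sz,a)=cv2.minAreaRect((P[:,:2]*1000).astype(np.float32));return np.round(c,1),np.round(sz,1),round(a,1)
def blobs(m,n=3):
    cs,_=cv2.findContours(m.astype(np.uint8),cv2.RETR_EXTERNAL,cv2.CHAIN_APPROX_NONE)
    return sorted(cs,key=cv2.contourArea)[::-1][:n]
E
python3 - <<'E'
from h import *
im=cv2.imread("pics/top0.png")
a=cv2.resize(im[160:225,295:365],None,fx=8,fy=8,interpolation=cv2.INTER_CUBIC)
cv2.imwrite("pics/crop.png",a)
hsv=cv2.cvtColor(im,cv2.COLOR_BGR2HSV)
# body
w=(hsv[...,1]<50)&(hsv[...,2]>120);m=np.zeros_like(w);m[165:220,300:358]=w[165:220,300:358]
b=blobs(m,1)[0][:,0];print("body",rect(cast("top",b,.039)))
k=hsv[...,2]<60;m=np.zeros_like(k);m[165:220,300:358]=k[165:220,300:358]
b=blobs(m,1)[0][:,0];print("head",b.min(0),b.max(0),rect(cast("top",b,.081)))
bl=(hsv[...,0]>100)&(hsv[...,0]<130)&(hsv[...,1]>110);m=np.zeros_like(bl);m[180:250,145:215]=bl[180:250,145:215]
b=blobs(m,1)[0][:,0];print("bay",rect(cast("top",b,.06)))
ch=(hsv[...,1]<50)&(hsv[...,2]>120);ch[:,230:]=0;ch[:150]=0
print("chassis",rect(cast("top",blobs(ch,1)[0][:,0],.06)))
print(tool())
E
```

```text
body (array([ 592.7, -146.1]), array([113. , 106.7]), 88.9)
head [320 190] [335 200] (array([ 579.6, -137.2]), array([30.7,  9. ]), 56.9)
bay (array([551.9, 138.2]), array([79.4, 81.5]), 89.9)
chassis (array([552.9, 200.1]), array([281. , 159.9]), 88.9)
[[-9.60558938e-01  2.78076326e-01 -2.90277766e-04  1.94548248e-01]
 [ 2.78076477e-01  9.60558492e-01 -9.25729065e-04  6.72046229e-01]
 [ 2.14054357e-05 -9.69936746e-04 -9.99999529e-01  2.13351925e-01]
 [ 0.00000000e+00  0.00000000e+00  0.00000000e+00  1.00000000e+00]]
```

View pics/crop.png

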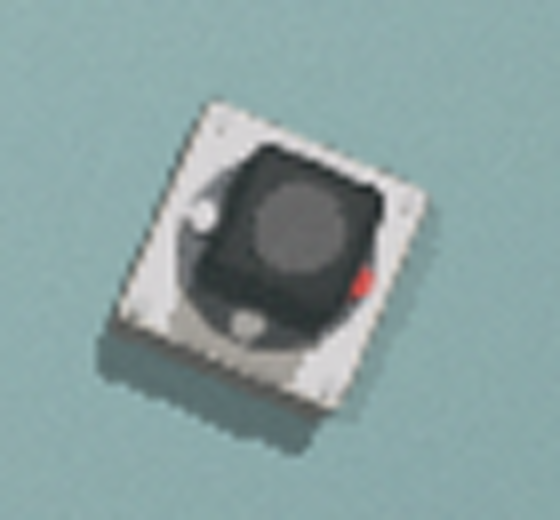

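The crop confirms a black square head on a pale body. The body-top corners are at crop (212,98), (428,192), (338,405) and (120,308), and the head-top disc at (299,228).

```bash
python3 - <<'E'
from h import *
f=lambda p:(np.array(p)+.5)/8-.5+[295,160]
c=cast("top",f([(212,98),(428,192),(338,405),(120,308)]),.039)
print(np.round(c,4),c.mean(0),rect(c));print(cast("top",f([(299,228)]),.081))
T=tool();print("yaw tool x",np.degrees(np.arctan2(T[1,0],T[0,0])))
for t in([.585,-.145],[.552,.138]):print(T[:3,:3].T@(np.array(t+[.25])-T[:3,3]))
E
```

```text
[[ 0.6327 -0.1323  0.039 ]
 [ 0.6083 -0.1847  0.039 ]
 [ 0.5562 -0.1609  0.039 ]
 [ 0.5811 -0.1083  0.039 ]] [ 0.59458093 -0.14651293  0.039     ] (array([ 594.5, -146.6]), array([58.2, 57.2]), 65.0)
[[ 0.59414578 -0.14666702  0.081     ]]
yaw tool x 163.85456367138988
[-0.60225247 -0.67628085 -0.03600503]
[-0.49185838 -0.41361932 -0.03625744]
```

>>> jog_arm:
  motion:
    - {"tx": -0.041,"ty": -0.0345,"gripper": 1}
    - {"tx": -0.041,"ty": -0.0345,"gripper": 1}
    - {"tx": -0.041,"ty": -0.0345,"gripper": 1}
    - {"tx": -0.041,"ty": -0.0345,"gripper": 1}
    - {"tx": -0.041,"ty": -0.0345,"gripper": 1}
    - {"tx": -0.041,"ty": -0.0345,"gripper": 1}
    - {"tx": -0.041,"ty": -0.0345,"gripper": 1}
    - {"tx": -0.041,"ty": -0.0345,"gripper": 1}
    - {"tx": -0.041,"ty": -0.0345,"gripper": 1}
    - {"tx": -0.041,"ty": -0.0345,"gripper": 1}

```text
schema error: expected keys tx, ty, tz, turn, gripper
```

>>> jog_arm:
  motion:
    - {"tx": -0.041,"ty": -0.0345,"gripper": 1}
    - {"tx": -0.041,"ty": -0.0345,"gripper": 1}
    - {"turn": 0.131,"gripper": 1}
    - {"turn": 0.131,"gripper": 1}
    - {"gripper": 1}
    - {"gripper": 1}

```text
schema error: expected keys tx, ty, tz, turn, gripper
```

```bash
python3 - <<'E'
from h import *
T=tool();im=camera("wrist");cv2.imwrite("pics/w1.png",im);np.save("T1.npy",T)
print(T[:3,3],np.degrees(np.arctan2(T[1,0],T[0,0])),get_state()["time"])
hsv=cv2.cvtColor(im,cv2.COLOR_BGR2HSV)
bl=(hsv[...,0]>100)&(hsv[...,0]<130)&(hsv[...,1]>110)
for b in blobs(bl,2):
    b=b[:,0];print(b.min(0),b.max(0),rect(cast("wrist",b,.06,T)))
E
```

```text
[0.19454825 0.67204623 0.21335193] 163.85456367138988 0.15
[516   0] [559  56] (array([  67.6, 1069.7]), array([77. , 96.1]), 0.5)
[546 262] [559 275] (array([ 409.9, 1044.4]), array([41.9, 19.3]), 58.2)
```

View pics/w1.png

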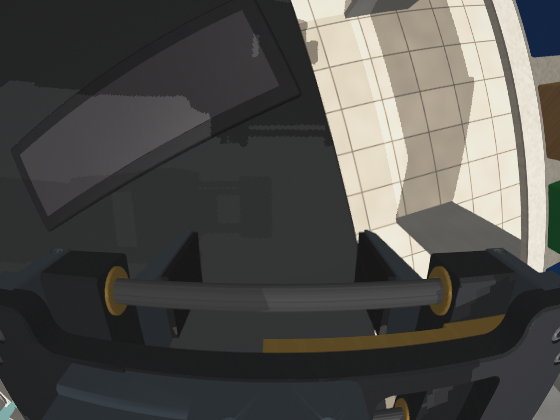

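All five keys are required, and the arm hasn't moved. This picture shows only bare table and floor, with the fingers at rows above 230. Repeating the move with full rows.

>>> jog_arm:
  motion:
    - {"tx": -0.041,"ty": -0.0345,"tz": 0,"turn": 0,"gripper": 1}
    - {"tx": -0.041,"ty": -0.0345,"tz": 0,"turn": 0,"gripper": 1}
    - {"tx": -0.041,"ty": -0.0345,"tz": 0,"turn": 0,"gripper": 1}
    - {"tx": -0.041,"ty": -0.0345,"tz": 0,"turn": 0,"gripper": 1}
    - {"tx": -0.041,"ty": -0.0345,"tz": 0,"turn": 0,"gripper": 1}
    - {"tx": -0.041,"ty": -0.0345,"tz": 0,"turn": 0,"gripper": 1}
    - {"tx": -0.041,"ty": -0.0345,"tz": 0,"turn": 0,"gripper": 1}
    - {"tx": -0.041,"ty": -0.0345,"tz": 0,"turn": 0,"gripper": 1}
    - {"tx": -0.041,"ty": -0.0345,"tz": 0,"turn": 0,"gripper": 1}
    - {"tx": -0.041,"ty": -0.0345,"tz": 0,"turn": 0,"gripper": 1}

```text
time: 1.4
position: [0.4933, 0.2254, 0.214]
tcp_rot: [0.14, 0.99, 0.0, 0.0]
ft_force: [0.2, 1.2, -0.1]
opening: 0.0912
grip_force: 0.0
```

>>> jog_arm:
  motion:
    - {"tx": -0.041,"ty": -0.0345,"tz": 0,"turn": 0,"gripper": 1}
    - {"tx": -0.041,"ty": -0.0345,"tz": 0,"turn": 0,"gripper": 1}
    - {"tx": 0,"ty": 0,"tz": 0,"turn": 0.0775,"gripper": 1}
    - {"tx": 0,"ty": 0,"tz": 0,"turn": 0.0775,"gripper": 1}
    - {"tx": 0,"ty": 0,"tz": 0,"turn": 0,"gripper": 1}
    - {"tx": 0,"ty": 0,"tz": 0,"turn": 0,"gripper": 1}

```text
time: 2.15
position: [0.552, 0.138, 0.2139]
tcp_rot: [0.216, 0.976, -0.0, -0.0]
ft_force: [-0.3, -0.6, 0.4]
opening: 0.0914
grip_force: 0.0
```

```bash
python3 - <<'E'
from h import *
T=tool();im=camera("wrist");cv2.imwrite("pics/w2.png",im);np.save("T2.npy",T)
print(T[:3,3],np.degrees(np.arctan2(T[1,0],T[0,0])),get_state()["time"])
hsv=cv2.cvtColor(im,cv2.COLOR_BGR2HSV)
bl=(hsv[...,0]>100)&(hsv[...,0]<130)&(hsv[...,1]>110)
for b in blobs(bl,2):
    b=b[:,0];print(b.min(0),b.max(0),rect(cast("wrist",b,.06,T)))
E
```

```text
[0.55202863 0.13800047 0.21390482] 155.08408138753035 2.2
[227 142] [333 245] (array([551.8, 141.3]), array([85. , 85.3]), 89.2)
```

View pics/w2.png

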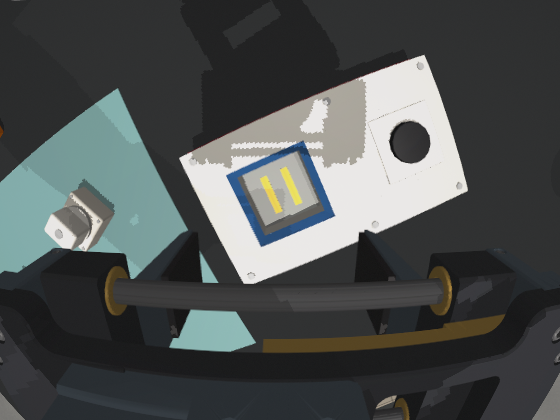

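The wrist view shows the blue-rimmed bay at pixels (227–333, 142–245). That gives a centre of (0.5518, 0.1413), an 85 mm mouth and a yaw of −0.8°. Next I'll go over the module.

>>> jog_arm:
  motion:
    - {"tx": -0.0264,"ty": -0.04,"tz": 0,"turn": 0,"gripper": 1}
    - {"tx": -0.0264,"ty": -0.04,"tz": 0,"turn": 0,"gripper": 1}
    - {"tx": -0.0264,"ty": -0.04,"tz": 0,"turn": 0,"gripper": 1}
    - {"tx": -0.0264,"ty": -0.04,"tz": 0,"turn": 0,"gripper": 1}
    - {"tx": -0.0264,"ty": -0.04,"tz": 0,"turn": 0,"gripper": 1}
    - {"tx": -0.0264,"ty": -0.04,"tz": 0,"turn": 0,"gripper": 1}
    - {"tx": 0,"ty": 0,"tz": 0,"turn": 0,"gripper": 1}
    - {"tx": 0,"ty": 0,"tz": 0,"turn": 0,"gripper": 1}

```text
time: 3.2
position: [0.5939, -0.1461, 0.2138]
tcp_rot: [0.216, 0.976, 0.0, -0.0]
ft_force: [-0.7, 0.5, -0.2]
opening: 0.091
grip_force: 0.0
```

```bash
python3 - <<'E'
from h import *
T=tool();im=camera("wrist");cv2.imwrite("pics/w3.png",im);np.save("T3.npy",T)
print(T[:3,3],np.degrees(np.arctan2(T[1,0],T[0,0])),get_state()["time"])
E
```

```text
[ 0.59391023 -0.14613552  0.21376161] 154.99466803725568 3.25
```

View pics/w3.png

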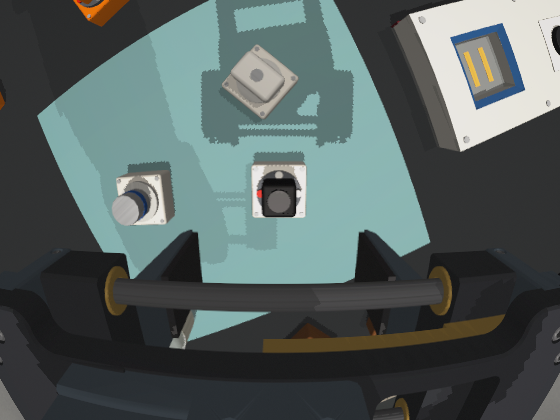

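The black head is centred and aligned at pixel (279,201), with body-top corners near (252,165), (306,165), (306,218) and (251,217). Both neighbours are well clear.

```bash
python3 - <<'E'
from h import *
T=np.load("T3.npy")
c=cast("wrist",[(252,165),(306,165),(306,218),(251,217)],.039,T);d=cast("wrist",[(279,201)],.081,T)
print(c.mean(0),rect(c),d)
for p in(c.mean(0),d[0]):print(T[:3,:3].T@(p-T[:3,3]))
E
```

```text
[ 0.59328816 -0.14530967  0.039     ] (array([ 593.2, -144.9]), array([61.2, 59.3]), 63.9) [[ 0.59325234 -0.14517045  0.081     ]]
[0.00083169 0.00047681 0.17476204]
[0.0009425  0.00058993 0.13276209]
```

>>> jog_arm:
  motion:
    - {"tx": 0.001,"ty": 0.0005,"tz": 0.035,"turn": 0,"gripper": 1}
    - {"tx": 0,"ty": 0,"tz": 0.04,"turn": 0,"gripper": 1}
    - {"tx": 0,"ty": 0,"tz": 0.04,"turn": 0,"gripper": 1}
    - {"tx": 0,"ty": 0,"tz": 0.03,"turn": 0,"gripper": 1}
    - {"tx": 0,"ty": 0,"tz": 0.015,"turn": 0,"gripper": 1}
    - {"tx": 0,"ty": 0,"tz": 0.009,"turn": 0,"gripper": 1}
    - {"tx": 0,"ty": 0,"tz": 0,"turn": 0,"gripper": 1}
    - {"tx": 0,"ty": 0,"tz": 0,"turn": 0,"gripper": 1}

```text
time: 4.25
position: [0.5941, -0.1458, 0.0459]
tcp_rot: [0.217, 0.976, -0.0, 0.001]
ft_force: [-0.2, 0.2, 0.8]
opening: 0.0911
grip_force: 0.0
```

>>> jog_arm:
  motion:
    - {"tx": 0,"ty": 0,"tz": 0,"turn": 0,"gripper": -1}
    - {"tx": 0,"ty": 0,"tz": 0,"turn": 0,"gripper": -1}
    - {"tx": 0,"ty": 0,"tz": 0,"turn": 0,"gripper": -1}
    - {"tx": 0,"ty": 0,"tz": 0,"turn": 0,"gripper": -1}
    - {"tx": 0,"ty": 0,"tz": 0,"turn": 0,"gripper": -1}
    - {"tx": 0,"ty": 0,"tz": 0,"turn": 0,"gripper": -1}
    - {"tx": 0,"ty": 0,"tz": 0,"turn": 0,"gripper": -1}
    - {"tx": 0,"ty": 0,"tz": 0,"turn": 0,"gripper": -1}
  newtons: 45

```text
time: 5.25
position: [0.5939, -0.1457, 0.0453]
tcp_rot: [0.217, 0.976, 0.0, 0.0]
ft_force: [0.8, 1.7, 4.8]
opening: 0.034
grip_force: 45.5
```

>>> jog_arm:
  motion:
    - {"tx": 0,"ty": 0,"tz": -0.02,"turn": 0,"gripper": -1}
    - {"tx": 0,"ty": 0,"tz": -0.03,"turn": 0,"gripper": -1}
    - {"tx": 0,"ty": 0,"tz": -0.04,"turn": 0,"gripper": -1}
    - {"tx": 0,"ty": 0,"tz": -0.03,"turn": 0,"gripper": -1}
    - {"tx": 0.0265,"ty": 0.0404,"tz": 0,"turn": 0,"gripper": -1}
    - {"tx": 0.0265,"ty": 0.0404,"tz": 0,"turn": 0,"gripper": -1}
    - {"tx": 0.0265,"ty": 0.0404,"tz": 0,"turn": 0,"gripper": -1}
    - {"tx": 0.0265,"ty": 0.0404,"tz": 0,"turn": 0,"gripper": -1}
    - {"tx": 0.0265,"ty": 0.0404,"tz": 0,"turn": 0,"gripper": -1}
    - {"tx": 0.0265,"ty": 0.0404,"tz": 0,"turn": 0,"gripper": -1}

```text
time: 6.5
position: [0.5513, 0.1427, 0.1659]
tcp_rot: [0.217, 0.976, 0.0, 0.0]
ft_force: [0.4, 0.4, -2.7]
opening: 0.0335
grip_force: 45.5
```

>>> jog_arm:
  motion:
    - {"tx": 0,"ty": 0,"tz": 0,"turn": -0.1,"gripper": -1}
    - {"tx": 0,"ty": 0,"tz": 0,"turn": -0.12,"gripper": -1}
    - {"tx": 0,"ty": 0,"tz": 0,"turn": -0.12,"gripper": -1}
    - {"tx": 0,"ty": 0,"tz": 0,"turn": -0.08,"gripper": -1}
    - {"tx": 0,"ty": 0,"tz": 0,"turn": 0,"gripper": -1}
    - {"tx": 0,"ty": 0,"tz": 0,"turn": 0,"gripper": -1}
    - {"tx": 0,"ty": 0,"tz": 0,"turn": 0,"gripper": -1}

```text
time: 7.38
position: [0.5518, 0.1412, 0.1651]
tcp_rot: [0.009, 1.0, -0.0, -0.0]
ft_force: [1.1, 0.0, -2.5]
opening: 0.0334
grip_force: 45.5
```

```bash
python3 - <<'E'
from h import *
T=tool();im=camera("wrist");cv2.imwrite("pics/w4.png",im);np.save("T4.npy",T)
print(T[:3,3],np.degrees(np.arctan2(T[1,0],T[0,0])),get_state()["time"],get_state()["ft_force"])
print(T[:3,:3].T@([.5518,.1413,.15]-T[:3,3]))
hsv=cv2.cvtColor(im,cv2.COLOR_BGR2HSV)
bl=(hsv[...,0]>100)&(hsv[...,0]<130)&(hsv[...,1]>110)
for b in blobs(bl,2):
    b=b[:,0];print(b.min(0),b.max(0),rect(cast("wrist",b,.06,T)))
E
```

```text
[0.55182856 0.1411879  0.1650985 ] 178.9772540429331 7.425 [-0.67118864  0.57703251 -3.59940258]
[3.01697596e-05 1.11796913e-04 1.50984975e-02]
[229 162] [327 200] (array([525.5, 141.4]), array([84.8, 33.6]), 88.4)
```

View pics/w4.png

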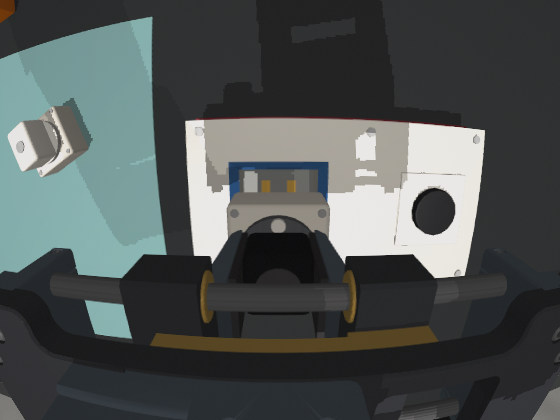

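The module is held square over the bay, with the visible blue rim at (229–327, 162–200) matching the earlier centre. I'll descend, slowly near the floor.

>>> jog_arm:
  motion:
    - {"tx": 0,"ty": 0,"tz": 0.025,"turn": 0,"gripper": -1}
    - {"tx": 0,"ty": 0,"tz": 0.025,"turn": 0,"gripper": -1}
    - {"tx": 0,"ty": 0,"tz": 0.01,"turn": 0,"gripper": -1}
    - {"tx": 0,"ty": 0,"tz": 0.006,"turn": 0,"gripper": -1}
    - {"tx": 0,"ty": 0,"tz": 0.006,"turn": 0,"gripper": -1}
    - {"tx": 0,"ty": 0,"tz": 0.006,"turn": 0,"gripper": -1}
    - {"tx": 0,"ty": 0,"tz": 0.004,"turn": 0,"gripper": -1}
    - {"tx": 0,"ty": 0,"tz": 0.003,"turn": 0,"gripper": -1}
    - {"tx": 0,"ty": 0,"tz": 0,"turn": 0,"gripper": -1}
    - {"tx": 0,"ty": 0,"tz": 0,"turn": 0,"gripper": -1}

```text
time: 8.68
position: [0.552, 0.1412, 0.0801]
tcp_rot: [0.008, 1.0, 0.0, 0.0]
ft_force: [-0.5, 0.2, -2.9]
opening: 0.0335
grip_force: 45.5
```

Free so far, with no contact. Now a slow approach to the floor.

>>> jog_arm:
  motion:
    - {"tx": 0,"ty": 0,"tz": 0.001,"turn": 0,"gripper": -1}
    - {"tx": 0,"ty": 0,"tz": 0.001,"turn": 0,"gripper": -1}
    - {"tx": 0,"ty": 0,"tz": 0.001,"turn": 0,"gripper": -1}
    - {"tx": 0,"ty": 0,"tz": 0.001,"turn": 0,"gripper": -1}
    - {"tx": 0,"ty": 0,"tz": 0.001,"turn": 0,"gripper": -1}
    - {"tx": 0,"ty": 0,"tz": 0.001,"turn": 0,"gripper": -1}
    - {"tx": 0,"ty": 0,"tz": 0,"turn": 0,"gripper": -1}
  newtons: 60

```text
time: 9.55
position: [0.5519, 0.1412, 0.074]
tcp_rot: [0.008, 1.0, -0.0, -0.0]
ft_force: [-2.8, -1.3, 3.1]
opening: 0.0338
grip_force: 60.5
```

>>> jog_arm:
  motion:
    - {"tx": 0,"ty": 0,"tz": 0.001,"turn": 0,"gripper": -1}
    - {"tx": 0,"ty": 0,"tz": 0.001,"turn": 0,"gripper": -1}
    - {"tx": 0,"ty": 0,"tz": 0.001,"turn": 0,"gripper": -1}
    - {"tx": 0,"ty": 0,"tz": 0.001,"turn": 0,"gripper": -1}
    - {"tx": 0,"ty": 0,"tz": 0,"turn": 0,"gripper": -1}

```text
time: 10.18
position: [0.5519, 0.1412, 0.07]
tcp_rot: [0.008, 1.0, -0.0, 0.0]
ft_force: [-1.0, -0.6, 3.3]
opening: 0.0336
grip_force: 60.5
```

>>> jog_arm:
  motion:
    - {"tx": 0,"ty": 0,"tz": 0.001,"turn": 0,"gripper": -1}
    - {"tx": 0,"ty": 0,"tz": 0.001,"turn": 0,"gripper": -1}
    - {"tx": 0,"ty": 0,"tz": 0.001,"turn": 0,"gripper": -1}
    - {"tx": 0,"ty": 0,"tz": 0,"turn": 0,"gripper": -1}

```text
time: 10.68
position: [0.5519, 0.1412, 0.0669]
tcp_rot: [0.008, 1.0, -0.0, 0.0]
ft_force: [-2.6, 0.3, 1.8]
opening: 0.0336
grip_force: 60.5
```

>>> jog_arm:
  motion:
    - {"tx": 0,"ty": 0,"tz": 0.001,"turn": 0,"gripper": -1}
    - {"tx": 0,"ty": 0,"tz": 0.0005,"turn": 0,"gripper": -1}
    - {"tx": 0,"ty": 0,"tz": 0,"turn": 0,"gripper": -1}

```text
time: 11.05
position: [0.552, 0.1412, 0.0661]
tcp_rot: [0.008, 1.0, -0.0, -0.0]
ft_force: [-6.3, -2.3, 17.9]
opening: 0.0339
grip_force: 61.6
```

It reached a stop at TCP z = 0.066 as predicted, with the force up to about 20 N. I'll release, back off and look.

>>> jog_arm:
  motion:
    - {"tx": 0,"ty": 0,"tz": 0,"turn": 0,"gripper": 1}
    - {"tx": 0,"ty": 0,"tz": 0,"turn": 0,"gripper": 1}
    - {"tx": 0,"ty": 0,"tz": 0,"turn": 0,"gripper": 1}
    - {"tx": 0,"ty": 0,"tz": 0,"turn": 0,"gripper": 1}
    - {"tx": 0,"ty": 0,"tz": 0,"turn": 0,"gripper": 1}
    - {"tx": 0,"ty": 0,"tz": -0.02,"turn": 0,"gripper": 1}
    - {"tx": 0,"ty": 0,"tz": -0.04,"turn": 0,"gripper": 1}
    - {"tx": 0,"ty": 0,"tz": -0.04,"turn": 0,"gripper": 1}
    - {"tx": 0,"ty": 0,"tz": -0.04,"turn": 0,"gripper": 1}
    - {"tx": 0,"ty": 0,"tz": 0,"turn": 0,"gripper": 1}

```text
time: 12.3
position: [0.5537, 0.1416, 0.2098]
tcp_rot: [0.008, 1.0, 0.001, 0.003]
ft_force: [-0.5, 0.3, -0.7]
opening: 0.0911
grip_force: 0.0
```

```bash
python3 - <<'E'
from h import *
T=tool();im=camera("wrist");np.save("T5.npy",T)
s=camera("scene");print(T[:3,3],get_state()["ft_force"],get_state()["opening"])
a=cv2.resize(im[90:290,170:390],(440,400));b=cv2.resize(s[170:300,260:450],(360,246))
o=np.zeros((400,800,3),np.uint8);o[:,:440]=a;o[:246,440:]=b
cv2.imwrite("pics/w5.png",o)
E
```

```text
[0.55372472 0.1416222  0.20983252] [ 0.49930594  0.07342885 -0.86516904] 0.09094853901270303
```

View pics/w5.png

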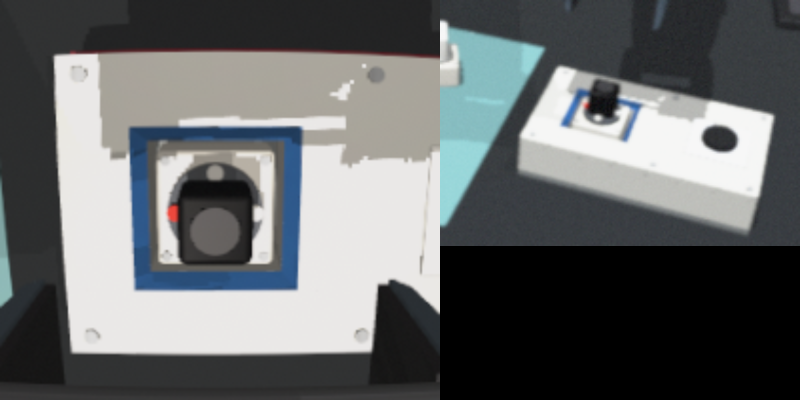

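The module sits in the bay with the head free. The apparent body size, 117 px against a 169 px mouth, fits flush. I'll check the height by pressing on the head top (expected z = 0.102) with shut fingers.

>>> jog_arm:
  motion:
    - {"tx": 0,"ty": 0,"tz": 0.02,"turn": 0,"gripper": -1}
    - {"tx": 0,"ty": 0,"tz": 0.02,"turn": 0,"gripper": -1}
    - {"tx": 0,"ty": 0,"tz": 0.02,"turn": 0,"gripper": -1}
    - {"tx": 0,"ty": 0,"tz": 0.015,"turn": 0,"gripper": -1}
    - {"tx": 0,"ty": 0,"tz": 0.005,"turn": 0,"gripper": -1}
    - {"tx": 0,"ty": 0,"tz": 0,"turn": 0,"gripper": -1}
    - {"tx": 0,"ty": 0,"tz": 0,"turn": 0,"gripper": -1}
    - {"tx": 0,"ty": 0,"tz": 0,"turn": 0,"gripper": -1}
  newtons: 20

```text
time: 13.4
position: [0.5523, 0.1413, 0.126]
tcp_rot: [0.008, 1.0, 0.0, 0.0]
ft_force: [-0.0, 0.5, 0.1]
opening: 0.0144
grip_force: 0.0
```

>>> jog_arm:
  motion:
    - {"tx": 0,"ty": 0,"tz": 0.005,"turn": 0,"gripper": -1}
    - {"tx": 0,"ty": 0,"tz": 0.005,"turn": 0,"gripper": -1}
    - {"tx": 0,"ty": 0,"tz": 0.003,"turn": 0,"gripper": -1}
    - {"tx": 0,"ty": 0,"tz": 0.002,"turn": 0,"gripper": -1}
    - {"tx": 0,"ty": 0,"tz": 0.002,"turn": 0,"gripper": -1}
    - {"tx": 0,"ty": 0,"tz": 0.002,"turn": 0,"gripper": -1}
    - {"tx": 0,"ty": 0,"tz": 0.002,"turn": 0,"gripper": -1}
    - {"tx": 0,"ty": 0,"tz": 0,"turn": 0,"gripper": -1}

```text
time: 14.4
position: [0.5518, 0.1412, 0.1043]
tcp_rot: [0.008, 1.0, -0.0, -0.0]
ft_force: [0.4, 0.2, -0.7]
opening: 0.0007
grip_force: 0.0
```

>>> jog_arm:
  motion:
    - {"tx": 0,"ty": 0,"tz": 0.001,"turn": 0,"gripper": -1}
    - {"tx": 0,"ty": 0,"tz": 0.001,"turn": 0,"gripper": -1}
    - {"tx": 0,"ty": 0,"tz": 0,"turn": 0,"gripper": -1}

```text
time: 14.78
position: [0.5519, 0.1412, 0.1024]
tcp_rot: [0.008, 1.0, -0.0, -0.0]
ft_force: [-0.1, 0.1, 0.9]
opening: 0.0003
grip_force: 0.0
```

>>> jog_arm:
  motion:
    - {"tx": 0,"ty": 0,"tz": 0.0007,"turn": 0,"gripper": -1}
    - {"tx": 0,"ty": 0,"tz": 0.0005,"turn": 0,"gripper": -1}
    - {"tx": 0,"ty": 0,"tz": 0,"turn": 0,"gripper": -1}

```text
time: 15.15
position: [0.5523, 0.1413, 0.1022]
tcp_rot: [0.008, 1.0, 0.0, 0.0]
ft_force: [-5.1, -1.0, 14.2]
opening: 0.0003
grip_force: 7.4
```

Contact came at 0.102 and it holds against 14 N, so the module is fully home. Retreating.

>>> jog_arm:
  motion:
    - {"tx": 0,"ty": 0,"tz": -0.01,"turn": 0,"gripper": -1}
    - {"tx": 0,"ty": 0,"tz": -0.03,"turn": 0,"gripper": -1}
    - {"tx": 0,"ty": 0,"tz": -0.04,"turn": 0,"gripper": -1}
    - {"tx": 0,"ty": 0,"tz": -0.03,"turn": 0,"gripper": -1}
    - {"tx": 0,"ty": 0,"tz": 0,"turn": 0,"gripper": -1}
    - {"tx": 0,"ty": 0,"tz": 0,"turn": 0,"gripper": -1}

```text
time: 15.9
position: [0.5515, 0.1411, 0.2108]
tcp_rot: [0.008, 1.0, -0.0, -0.0]
ft_force: [-0.1, -0.0, -0.1]
opening: 0.0005
grip_force: 0.0
```

```bash
python3 -c "
from rig import *
print(get_state()['position'],get_state()['ft_force']);print(finish_job())"
```

```text
[0.55154945 0.14113946 0.21078863] [-0.11549077 -0.02955872 -0.06677663]
the job is handed in; nothing more can be done
None
```

The black-headed valve module is in the bay, pressed fully home (head top measured at 0.102 m, the flush height) and released; the arm never touched the white- and steel-headed modules, and I handed the job in at about 16 s.

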